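# Clamp a tube into its workshop stand with a U-clamp

### The arm

A 6-joint arm with a two-finger parallel gripper is mounted at the origin on the work surface. World frame = base frame: x ahead of the robot, y to its left, z up, the work surface at z = 0. Lengths are in m, angles in rad, forces in N, time in s.
With the tool pointing down it reaches from about 0.375 to 0.9 m from the base axis. Payload 3.1 kg.
Tool frame: the origin (TCP) lies on the centre line of the jaws, within the pads' length; the fingertips stand robot.tip_reach ahead of it and the grasp point (between the pads) lies 8 mm behind it (robot.tip_reach is the distance from the TCP to the fingertips, in m); z points along the fingers, y is the line along which they close (so a half turn about z gives the same grasp; the last joint's range is limited). The gripper opens to 87 mm and grips with 3 to 60 N. Pads are 19 mm wide; open, the fingers measure 117 mm over their backs; the gripper's body (75 mm by 190 mm) begins 51 mm behind the grasp point.
Start: joints at [-1.437, 0.527, 1.433, -0, 1.181, -0.178], TCP at [0.192, -0.595, 0.234] pointing down, gripper open.
Joint ranges: [-3.08, 3.08], [-0.75, 2.2], [0.22, 2.44], [-1.43, 4.57], [0, 2.65], [-2.85, 2.85]. Speed limits (rad/s): [2.79, 2.79, 3.14, 3.14, 3.14, 3.14].

### API

Orientations are given as a unit quaternion [x, y, z, w].
In Python, from rig import robot gives the robot as it stands.
- The arm moves only by the tool jog_arm, never from a script. Its argument "motion" is one flat list of numbers, 7 for each row, row after row: the shift along the tool's x, y, z scaled (see below), then the turn, a rotation vector about the tool's x, y, z scaled (see below), then the gripper's target within -1 to 1 (shut at 1, half-way at 0, fully open at -1). In form: [x, y, z, rx, ry, rz, hand, x, y, z, rx, ry, rz, hand, ...]. A call has 1 to 12 rows; each row shifts and turns the commanded pose from where the row before left it, along the tool's axes as they then stand; what a row does not reach is not made up. The controller multiplies each number of a shift by 4 cm and each number of a turn by 4 degrees. A row lasts 1/8 s, in which the tool goes at most 62.5 mm and 10.7 degrees, less where a joint would pass 70% of its speed; a pose out of reach is approached as far as the arm can. A call with a number of a shift or a turn outside -1 to 1 is refused whole. A call with a gripper value outside its range is refused whole. The fingers move at their own pace and stop on an object; "grip_force" is the grip in N (left out, the last holds). Time passes only in rows, so rows that do not move let the fingers close. It gives the time, the measured TCP pose, the force, the opening and the grip force at its end, in the units of the state.
- robot.get_obs(): the state, without advancing time (a new reading comes with each control period).
- robot.camera(name): name is "side" or "top" or "wrist"; returns the picture (480x640x3 uint8, blue, green, red); there is no depth.
- robot.calibration(name): a dict with "fx", "fy", "cx", "cy" (pixels), "R" (3x3) and "t" (3): a world point X has camera coordinates R X + t; the wrist camera has in their place "T_tool_cam" (4x4, takes a point from camera to tool coordinates, whose origin is the TCP and whose axes are the flange's). Camera axes: x right, y down, z forward; pixel columns grow to the right and rows downward; lengths in m; the calibration is good to about 2 mm. The wrist camera is an equidistant fisheye: a pixel r from the principal point sees the ray r / f radians off the axis. A picture is of the moment at which its call begins: read the wrist's pose just before it. calibration takes no time and is no camera call.
- robot.hand_in(): hands the job in; it is judged then, once.
The state is a dict: "time": time; "q": joint angles; "joint_velocities": joint speeds; "joint_torque": joint torques, N m; "position": TCP position; "tool_rot": TCP orientation; "ft_force": force on the tool from outside, world axes, zero at the start; "moment": the same for the moment, N m; "grip_width": finger opening in m; "grip_force": force on a finger pad.
Only numpy, scipy, OpenCV 4.12 (cv2) and the standard library are available. Lean on these libraries where they do the work, as an engineer would, in place of code of your own. Each camera call takes 0.05 s, during which the arm holds its last target. There are 200 camera calls.

### The job

Take the narrower of the two U-clamps out of the wooden rack, pass its legs down either side of the tube on the steel stand and through the two holes of the plate under it, press it fully home until its bow sits on the tube, and let go. The plate may be locked a little to either side along the tube, so feel or look for the holes and be gentle, never pushing with more than about 40 N. Leave the wider clamp and everything else where it is.

Things in the scene. Friction and masses are not known exactly. Their poses are not given: they have to be found in the camera images.
- clamp: Narrower U-clamp: 10 mm round steel bar bent to a U, legs down, black grip block on the bow; about 0.22 kg. Origin midway between the leg tips, at their height. x across its thin side, y leg to leg, z up to the bow. Legs at y = +-27 mm (44 mm clear between), tips rounded. Inside of the bow 84 mm, top of the bow 94 mm above the origin.
- clamp_grip (a point): Centre of the narrow clamp's black grip block, 110 mm above the clamp's origin. The block is 14 (x) x 36 (y) x 36 (z) mm: grip it from above across its 14 mm. A half turn of the clamp about z makes no difference.
- wide_clamp: The wider U-clamp: same bar, height and grip block, legs 84 mm apart centre to centre. It does not fit; leave it in the rack. Same origin and axes as the narrow one.
- rack: Fixed wooden rack, 130 (x) x 140 (y) x 60 (z) mm. Origin: centre of its underside. Two slots along its y at x = -40 and +40 mm, 13 mm wide, 118 mm long, 50 mm deep (floor 10 mm above the bench). One clamp stands upright in each, legs down, its y along the slot, up to 15 mm off the slot's middle; which slot is which changes.
- stand: Fixed steel stand with a fixed level aluminium tube. Origin: centre of the underside of its 240 x 130 x 8 mm foot. x along the tube, z up. Tube 34 mm diameter, 250 mm long, axis at y = 0, 79 mm above the origin, carried by two blocks, each 30 mm long and 60 mm wide, at x = +-95 mm. Clamp home: bow rests on the tube, leg tips 12 to 14 mm above this origin.
- tube_top (a point): Point on the stand: top of the tube at its middle, 96 mm above the stand's origin.
- plate_mid (a point): Point fixed on the stand, 60 mm above its origin: top face level of the steel plate under the tube (90 mm along the tube x 124 x 10 mm). It has two 13 mm through holes at y = +-27 mm of the stand. The plate is locked (80 N) along x so that both holes lie at the same x, anywhere within 22 mm either way of this point; that is not measured: feel or look for it.
- ejector (a joint): Flat bar beneath the plate, under both holes, its top 18 mm below the plate's underside (28 mm below its top face) at 0. The legs push it down; value = metres pushed down, 0 to 0.020. Stiff friction of about 10 N all the way, no spring: it stays where it is left. With the clamp home it reads about 0.018 to 0.020.
- hammer: Hammer lying at the left, bystander.
- screwdriver: Screwdriver lying at the right, bystander.
- slug: Short steel round, 24 mm diameter, 14 mm high, between rack and stand, bystander.
- bar_end: Upright steel bar end, 56 mm diameter, 90 mm high, at the far side, bystander.
- offcut: Plywood offcut 100 x 60 x 35 mm at the left, bystander.
- square: Try square, 110 mm wooden stock and 150 mm blade, at the far right, bystander.
Things that resemble listed ones, but are neither listed nor needed, are in the scene too. What is shaped like the clamp but orange or purple is not meant.

How it is judged:
By the outcome, as a careful person would: the job done as asked, in the order asked, and still so for the second after the job is handed in, with the robot touching nothing.
It also fails if it takes over 72 s, if anything falls off the work surface, if the arm or the gripper's body presses on something with over 40 N, if the wrist force passes 120 N, or if a joint passes its speed limit or range.

## Working session

There is one attempt and no reset: what is moved stays moved. The work goes in short steps, Python scripts to look and compute and a tool call to move; the robot and the scene stay as the last step left them, time stands still between calls to the robot, and variables do not carry over. Pictures are saved under pics/ and viewed, at most 10 in all, crops included, and the job is handed in when it is done.

Besides the shell and the picture viewer there is one more tool, called after "Emit:" as name(argument=value, ...) on one line, values as JSON. jog_arm: Moves the arm, as the interface text tells. Shifts and turns lie within -1 to 1; 1 stands for 4 cm of shift or 4 degrees of turn. Its arguments: {"type":"object","properties":{"motion":{"type":"array","items":{"type":"number"}},"grip_force":{"type":"number"}},"required":["motion"]}

```bash
ls; mkdir -p pics
python3 - <<'E'
from rig import robot
import cv2
print(robot.get_obs(), robot.tip_reach)
for n in("side","top","wrist"):
    c=robot.calibration(n);print(n,c)
    cv2.imwrite(f"pics/{n}0.png",robot.camera(n))
E
```

```text
pics
{'time': 0.0, 'q': array([-1.43648935e+00,  5.28476356e-01,  1.43390563e+00,  1.35456363e-05,
        1.18143829e+00, -1.78521820e-01]), 'joint_velocities': array([-0.00040155, -0.0004198 ,  0.0013703 ,  0.00146709,  0.0020605 ,
       -0.00072436]), 'joint_torque': array([-9.55767791e-04, -4.40048540e+01, -1.76591331e+01,  6.33046520e-02,
        5.83553617e-02, -1.86963684e-04]), 'position': array([ 0.19226472, -0.59393163,  0.23256433]), 'tool_rot': array([ 9.87791976e-01,  1.55774746e-01,  3.08829024e-05, -1.11339705e-03]), 'ft_force': array([-0.93884315,  0.72424982,  0.25178955]), 'moment': array([ 0.05443344, -0.03273717, -0.01661765]), 'grip_force': 0.0, 'grip_width': 0.0872280153870456} 0.011
side {'fx': 480.7668631221551, 'fy': 480.7668631221551, 'cx': 322.5055003923393, 'cy': 245.66518298180705, 'R': array([[ 0.96144841, -0.27400465,  0.02320359],
       [-0.1210679 , -0.49755046, -0.85894476],
       [ 0.24689982,  0.82302187, -0.51154226]]), 't': array([-0.58898866,  0.1716504 ,  1.23399637])}
top {'fx': 557.1229786105484, 'fy': 557.1229786105484, 'cx': 310.1781116165163, 'cy': 241.11808667465525, 'R': array([[ 0.01619449, -0.99967778,  0.01954682],
       [-0.9936295 , -0.01827092, -0.11120518],
       [ 0.11152649, -0.01762139, -0.99360522]]), 't': array([-0.03936758,  0.59560078,  1.43126155])}
wrist {'fx': 371.64829954431775, 'fy': 371.64829954431775, 'cx': 320.35571832009174, 'cy': 245.1638832746675, 'T_tool_cam': array([[ 1.93399301e-05, -9.52481212e-01, -3.04597343e-01,
         8.32117664e-02],
       [ 9.99999998e-01,  1.53342432e-06,  5.86983853e-05,
        -3.69828160e-04],
       [-5.54420322e-05, -3.04597344e-01,  9.52481210e-01,
        -1.51870773e-01],
       [ 0.00000000e+00,  0.00000000e+00,  0.00000000e+00,
         1.00000000e+00]])}
```

View pics/top0.png

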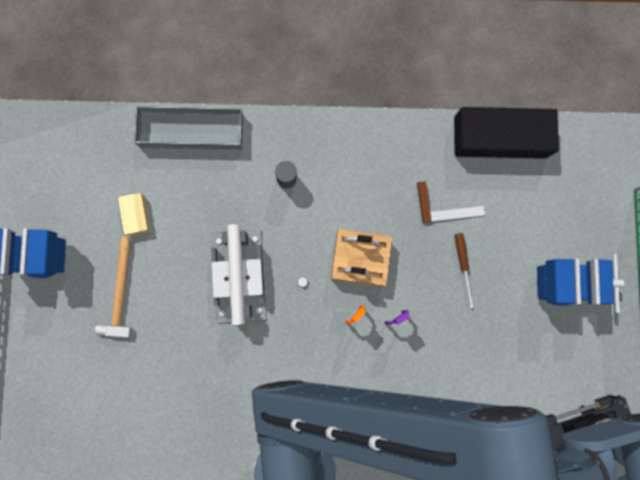

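View pics/side0.png

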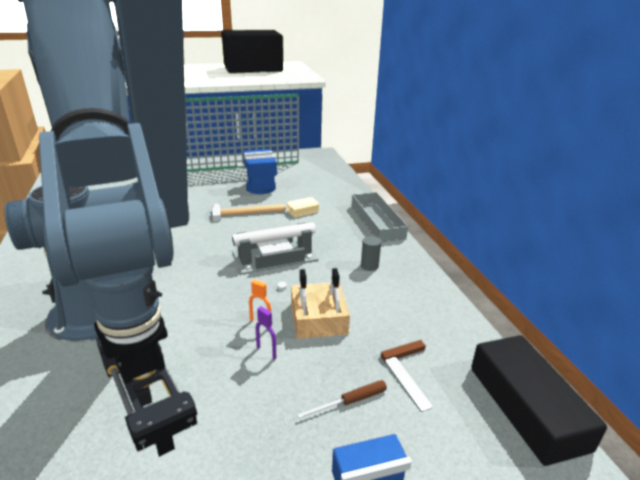

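The top view shows the stand with its tube at (237,275) and the plate's light face with dark spots at about (225,278) and (248,277). The rack is at (362,258). What could be taken for the clamp: the black-block clamp in the far slot (363,240), the black-block clamp in the near slot (358,271), the orange one (356,316) and the purple one (399,318). Orange and purple are excluded by colour, so I'll check which of the two in the rack is narrower in a close crop.

```bash
cat > h.py <<'E'
import numpy as np, cv2
from scipy.spatial.transform import Rotation as Ro
from rig import robot
def ray(n,u,v,ob=None):
    c=robot.calibration(n); a=np.array([(u-c["cx"])/c["fx"],(v-c["cy"])/c["fy"],1.])
    if n!="wrist":
        R=np.array(c["R"]); return -R.T@c["t"], R.T@a
    r=np.hypot(a[0],a[1]); d=np.array([a[0]/r*np.sin(r),a[1]/r*np.sin(r),np.cos(r)]) if r>1e-9 else np.array([0,0,1.])
    ob=ob or robot.get_obs(); T=np.array(c["T_tool_cam"]); Rt=Ro.from_quat(ob["tool_rot"]).as_matrix()
    return ob["position"]+Rt@T[:3,3], Rt@T[:3,:3]@d
def onz(n,u,v,z,ob=None):
    o,d=ray(n,u,v,ob); return o+d*(z-o[2])/d[2]
def tri(*rs):
    A=0;b=0
    for o,d in rs:
        d=d/np.linalg.norm(d); P=np.eye(3)-np.outer(d,d); A=A+P; b=b+P@o
    p=np.linalg.solve(A,b); return p,[np.linalg.norm(np.cross(p-o,d/np.linalg.norm(d))) for o,d in rs]
E
python3 - <<'E'
from h import *
t=cv2.imread("pics/top0.png"); s=cv2.imread("pics/side0.png")
a=cv2.resize(t[220:300,325:405],(400,400),interpolation=cv2.INTER_CUBIC)
b=cv2.resize(s[260:340,280:360],(400,400),interpolation=cv2.INTER_CUBIC)
cv2.imwrite("pics/crop1.png",np.hstack([a,b]))
for n,z,u,v in [("rack",.06,333,231),("",.06,392,233),("",.06,388,285),("",.06,334,278),("near grip",.12,358,271),("far",.12,364,240),("tube ends",.096,234,226),("",.096,238,324),("hole",.06,225,278)]:
    print(n,onz("top",u,v,z).round(3))
E
```

```text
rack [ 0.621 -0.087  0.06 ]
 [ 0.618 -0.24   0.06 ]
 [ 0.484 -0.23   0.06 ]
 [ 0.499 -0.091  0.06 ]
near grip [ 0.515 -0.147  0.12 ]
far [ 0.592 -0.161  0.12 ]
tube ends [0.624 0.164 0.096]
 [0.38  0.147 0.096]
hole [0.494 0.188 0.06 ]
```

View pics/crop1.png

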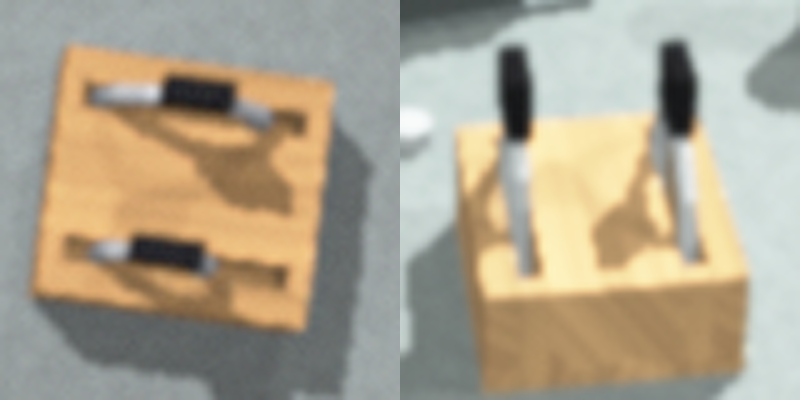

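The near-slot clamp is the narrower one: its bow spans about 25 px at (345–368, 271), against 37 px for the far one. I choose the block at (358.4,270.8) in the top view, which is (302.8,278) in the side view. Next I measure height and yaw.

Run:
```python
from h import *
print("grip",tri(ray("top",358.4,270.8),ray("side",302.8,278)))
a=onz("top",338,268.6,.06);b=onz("top",382.4,275.4,.06);c=onz("top",342.0,238,.06);d=onz("top",386,245,.06)
for p,q in((a,b),(c,d)): print("slot",p.round(4),q.round(4),np.linalg.norm(p-q).round(3),"yaw",np.degrees(np.arctan2(*(p-q)[1::-1])))
# tube edges in top & side
t=cv2.imread("pics/top0.png"); s=cv2.imread("pics/side0.png")
a=cv2.resize(t[215:335,200:275],(375,600),interpolation=cv2.INTER_CUBIC)
b=cv2.resize(s[210:280,225:325],(400,280),interpolation=cv2.INTER_CUBIC)
im=np.zeros((600,780,3),np.uint8); im[:,:375]=a; im[:280,380:]=b; cv2.imwrite("pics/crop2.png",im)
```

```text
grip (array([ 0.51621919, -0.14768297,  0.12022868]), [np.float64(0.0011189453533334043), np.float64(0.0011189453533334119)])
slot [ 0.5235 -0.1013  0.06  ] [ 0.508  -0.2157  0.06  ] 0.115 yaw 82.28540827079556
slot [ 0.6029 -0.1108  0.06  ] [ 0.5867 -0.2249  0.06  ] 0.115 yaw 81.9586216450277
```

View pics/crop2.png

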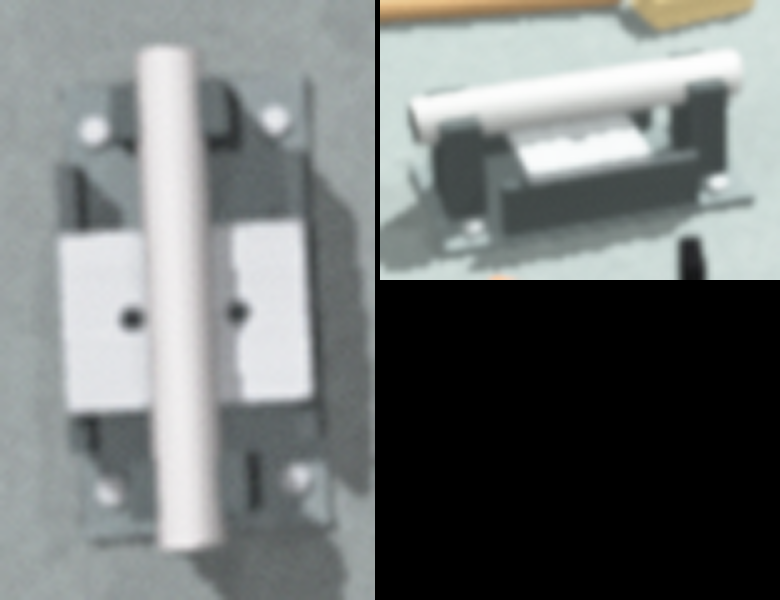

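Emit:
jog_arm(motion=[0, 0, 0, 0, 0, -1, -1, 0, 0, 0, 0, 0, -1, -1, 0, 0, 0, 0, 0, -1, -1, 0, 0, 0, 0, 0, -1, -1, 0, 0, 0, 0, 0, -1, -1, 0, 0, 0, 0, 0, -1, -1, 0, 0, 0, 0, 0, -1, -1, 0, 0, 0, 0, 0, -1, -1, 0, 0, 0, 0, 0, -1, -1, 0, 0, 0, 0, 0, -1, -1, 0, 0, 0, 0, 0, -1, -1, 0, 0, 0, 0, 0, -1, -1])

```text
time: 1.65
position: [0.1923, -0.5943, 0.2331]
tool_rot: [0.838, 0.545, 0.0, -0.0]
ft_force: [-0.3, 0.8, 0.8]
grip_width: 0.0873
grip_force: 0.0
```

The crop shows both plate holes, at full-image pixels (226.4,278.8) and (247.4,277.4). The tube runs from (233,225) to (238,324).

Emit:
jog_arm(motion=[0, 0, 0, 0, 0, -1, -1, 0, 0, 0, 0, 0, -1, -1, 0, 0, 0, 0, 0, -1, -1, 0, 0, 0, 0, 0, -1, -1, 1, 0.53, 0, 0, 0, 0, -1, 1, 0.53, 0, 0, 0, 0, -1, 1, 0.53, 0, 0, 0, 0, -1, 1, 0.53, 0, 0, 0, 0, -1, 1, 0.53, 0, 0, 0, 0, -1, 1, 0.53, 0, 0, 0, 0, -1, 1, 0.53, 0, 0, 0, 0, -1, 1, 0.53, 0, 0, 0, 0, -1])

```text
time: 3.15
position: [0.4059, -0.3003, 0.2334]
tool_rot: [0.755, 0.655, 0.0, -0.0]
ft_force: [0.3, -0.1, -1.0]
grip_width: 0.087
grip_force: 0.0
```

Emit:
jog_arm(motion=[1, 0.53, 0, 0, 0, 0, -1, 1, 0.53, 0, 0, 0, 0, -1, 1, 0.53, 0, 0, 0, 0, -1, 1, 0.53, 0, 0, 0, 0, -1, 0, 0, 0, 0, 0, 0, -1, 0, 0, 0, 0, 0, 0, -1])

```text
time: 3.9
position: [0.5113, -0.1552, 0.2333]
tool_rot: [0.755, 0.656, -0.0, -0.0]
ft_force: [-0.9, 0.1, 0.2]
grip_width: 0.0871
grip_force: 0.0
```

Run:
```python
from h import *
o=robot.get_obs(); print(o["position"],o["tool_rot"],o["time"])
cv2.imwrite("pics/w1.png",robot.camera("wrist"))
for n,u,v in(("h+",226.4,278.8),("h-",247.4,277.4)): print(n,onz("top",u,v,.06).round(4))
```

```text
[ 0.51130736 -0.15519244  0.23328175] [ 7.54916018e-01  6.55821319e-01 -3.80663508e-04 -2.43154682e-04] 3.9
h+ [0.4924 0.1839 0.06  ]
h- [0.4969 0.1304 0.06  ]
```

View pics/w1.png

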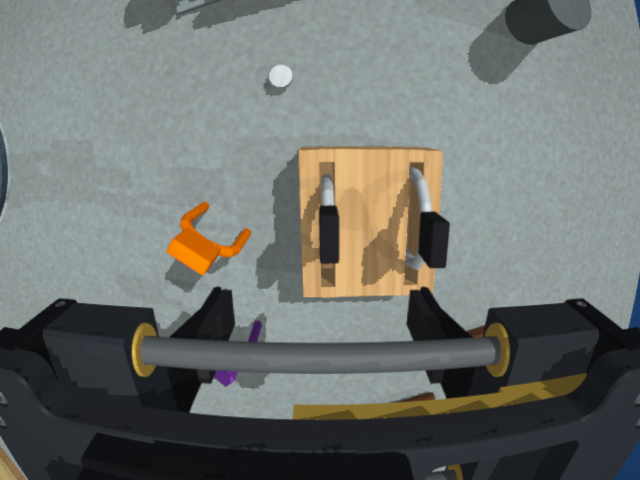

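The wrist view shows the near clamp's black block, columns 320–339 and rows 206–263, with its slot running straight up the image (yaw matches). The bow top is at (328,180), the far (wide) clamp is at (433,240), and the fingers lie below.

Run:
```python
from h import *
o=robot.get_obs()
im=cv2.imread("pics/w1.png"); m=(im.max(2)<60).astype(np.uint8); m=m[190:280,300:360]
n,l,st,c=cv2.connectedComponentsWithStats(m); i=1+np.argmax(st[1:,4]); print(st[i],c[i]+[300,190])
u=c[i][0]+300; 
print("top face",onz("wrist",u,237,.138).round(4))
print("lo/hi edges",onz("wrist",u,263,.138).round(4),onz("wrist",u,209,.138).round(4))
print("tri w/ side top-of-block", tri(ray("wrist",u,237),ray("side",302.5,271)))
a=onz("wrist",326.5,163,.06);b=onz("wrist",327.5,284,.06);print(a,b,np.linalg.norm(a-b),np.degrees(np.arctan2(*(a-b)[1::-1])))
```

```text
[  20   16   18   57 1008] [328.42162698 234.19444444]
top face [ 0.5171 -0.1454  0.138 ]
lo/hi edges [ 0.5145 -0.1645  0.138 ] [ 0.5197 -0.1258  0.138 ]
tri w/ side top-of-block (array([ 0.51714373, -0.14509863,  0.13914679]), [np.float64(6.468810900416148e-05), np.float64(6.468810900405134e-05)])
[ 0.522962   -0.10154287  0.06      ] [ 0.50833865 -0.21467425  0.06      ] 0.1140725788919839 82.63478962843159
```

Emit:
jog_arm(motion=[0.25, 0.11, 0, 0, 0, -0.1, -1, 0, 0, 0.8, 0, 0, 0, -1, 0, 0, 0.8, 0, 0, 0, -1, 0, 0, 0.6, 0, 0, 0, -1, 0, 0, 0.4, 0, 0, 0, -1, 0, 0, 0.3, 0, 0, 0, -1, 0, 0, 0.13, 0, 0, 0, -1, 0, 0, 0, 0, 0, 0, -1, 0, 0, 0, 0, 0, 0, -1])

```text
time: 5.08
position: [0.5179, -0.1461, 0.113]
tool_rot: [0.753, 0.658, 0.0, 0.001]
ft_force: [-0.6, -0.5, 0.2]
grip_width: 0.0869
grip_force: 0.0
```

Emit:
jog_arm(motion=[0, 0, 0, 0, 0, 0, 1, 0, 0, 0, 0, 0, 0, 1, 0, 0, 0, 0, 0, 0, 1, 0, 0, 0, 0, 0, 0, 1, 0, 0, 0, 0, 0, 0, 1, 0, 0, 0, 0, 0, 0, 1, 0, 0, 0, 0, 0, 0, 1, 0, 0, 0, 0, 0, 0, 1], grip_force=40)

```text
time: 6.08
position: [0.5175, -0.1459, 0.1123]
tool_rot: [0.753, 0.658, 0.0, 0.0]
ft_force: [-0.7, 0.4, -0.0]
grip_width: 0.0148
grip_force: 0.0
```

Emit:
jog_arm(motion=[0, 0, 0, 0, 0, 0, 1, 0, 0, 0, 0, 0, 0, 1, 0, 0, 0, 0, 0, 0, 1, 0, 0, -0.25, 0, 0, 0, 1, 0, 0, -0.5, 0, 0, 0, 1, 0, 0, -0.5, 0, 0, 0, 1, 0, 0, -0.6, 0, 0, 0, 1, 0, 0, -0.6, 0, 0, 0, 1, 0, 0, -0.6, 0, 0, 0, 1, 0, 0, -0.25, 0, 0, 0, 1, 0, 0, 0, 0, 0, 0, 1])

```text
time: 7.45
position: [0.5175, -0.1459, 0.2448]
tool_rot: [0.753, 0.658, 0.0, 0.0]
ft_force: [0.9, -0.1, -2.7]
grip_width: 0.0138
grip_force: 39.9
```

Run:
```python
from h import *
o=robot.get_obs(); print(o["position"],o["grip_width"],o["grip_force"],o["ft_force"])
# tube direction: bright tube edges per row in top image, rows away from plate; cylinder axis at z=.079 silhouettes ~ axis level
t=cv2.imread("pics/top0.png"); g=cv2.GaussianBlur(t,(3,3),0).min(2)
for v in list(range(228,258,6))+list(range(300,322,4)):
    r=(g[v,215:260]>150).nonzero()[0]+215; e=(onz("top",r[0]-.5,v,.079),onz("top",r[-1]+.5,v,.079))
    print(v,r[0],r[-1],((e[0]+e[1])/2).round(4),np.linalg.norm(e[0]-e[1]).round(4))
```

```text
[ 0.51745599 -0.14585033  0.24478717] 0.013836591719960833 39.924995850306004 [ 0.87319415 -0.0842581  -2.73250038]
228 215 259 [0.6213 0.1587 0.079 ] 0.1144
234 227 256 [0.6061 0.1468 0.079 ] 0.0762
240 215 257 [0.5905 0.1603 0.079 ] 0.109
246 228 239 [0.5751 0.1661 0.079 ] 0.0304
252 227 239 [0.5597 0.1669 0.079 ] 0.0329
300 230 242 [0.4389 0.1556 0.079 ] 0.0326
304 231 242 [0.429 0.154 0.079] 0.03
308 231 259 [0.4193 0.1325 0.079 ] 0.0726
312 218 259 [0.4091 0.1484 0.079 ] 0.105
316 220 242 [0.3989 0.1668 0.079 ] 0.0574
320 231 242 [0.3892 0.1528 0.079 ] 0.0299
```

Emit:
jog_arm(motion=[0, 0, 0, 0, 0, -0.78, 1, 0, 0, 0, 0, 0, -0.78, 1, 0, 0, 0, 0, 0, -0.78, 1, 0, 0, 0, 0, 0, -0.76, 1, 0.71, -0.01, 0, 0, 0, 0, 1, 0.71, -0.01, 0, 0, 0, 0, 1, 0.71, -0.01, 0, 0, 0, 0, 1, 0.71, -0.01, 0, 0, 0, 0, 1, 0.71, -0.02, 0, 0, 0, 0, 1, 0.71, -0.02, 0, 0, 0, 0, 1, 0.71, -0.01, 0, 0, 0, 0, 1, 0.7, -0.01, 0, 0, 0, 0, 1])

```text
time: 8.95
position: [0.4937, 0.0808, 0.243]
tool_rot: [0.677, 0.736, -0.001, -0.001]
ft_force: [-0.2, -0.3, -3.1]
grip_width: 0.0139
grip_force: 39.9
```

Emit:
jog_arm(motion=[0, 0, 0, 0, 0, 0, 1, 0, 0, 0, 0, 0, 0, 1, 0, 0, 0, 0, 0, 0, 1, 0, 0, 0, 0, 0, 0, 1])

```text
time: 9.45
position: [0.4949, 0.0791, 0.2442]
tool_rot: [0.678, 0.735, -0.0, -0.0]
ft_force: [0.4, -0.1, -1.8]
grip_width: 0.0133
grip_force: 39.9
```

Run:
```python
from h import *
o=robot.get_obs(); print(o["position"],o["tool_rot"],o["time"])
cv2.imwrite("pics/w2.png",robot.camera("wrist"))
```

```text
[0.49491168 0.07910061 0.24423561] [ 6.77811568e-01  7.35235655e-01 -1.00558796e-04 -1.12937028e-05] 9.45
```

View pics/w2.png

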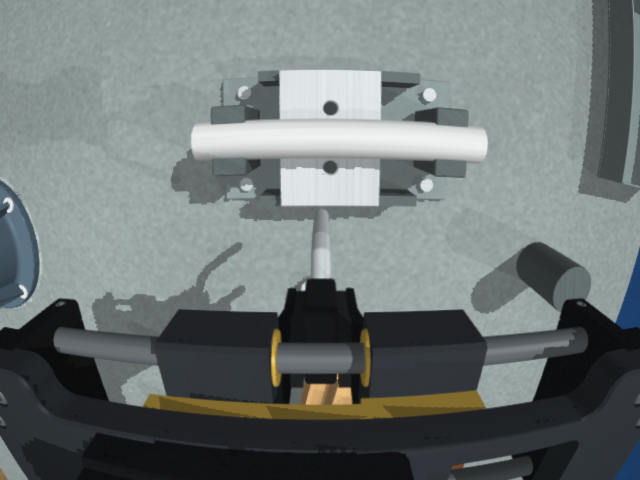

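The view shows the two holes at about (330,107) and (330,167), the tube between them at rows 118–160, and the held clamp's front leg ending at (322,210).

Run:
```python
from h import *
o=robot.get_obs(); im=cv2.imread("pics/w2.png"); g=im.max(2)
H=[]
for v0,v1 in((92,120),(158,182)):
    m=(g[v0:v1,312:348]<110).astype(np.uint8); n,l,st,c=cv2.connectedComponentsWithStats(m); i=1+np.argmax(st[1:,4])
    p=c[i]+[312,v0]; H.append(onz("wrist",*p,.06,o)); print(st[i],p,H[-1].round(4))
d=H[0]-H[1]; print("mid",(H[0]+H[1])/2,np.linalg.norm(d),"yaw",np.degrees(np.arctan2(d[1],d[0])))
print("h+ tri",tri(ray("wrist",*(330,106.5),o),ray("top",226.4,278.8)),"h-",tri(ray("wrist",330,167,o),ray("top",247.4,277.4)))
gm=im.min(2); P=[]
for u in list(range(200,270,10))+list(range(400,480,10)):
    r=(gm[100:175,u]>165).nonzero()[0]+100
    # silhouette rays -> mean at axis height
    e=[onz("wrist",u,r[0]-.5,.079,o),onz("wrist",u,r[-1]+.5,.079,o)]; P.append((e[0]+e[1])/2)
    if u%40==0: print(u,r[0],r[-1],P[-1].round(4),np.linalg.norm(e[0]-e[1]).round(4))
P=np.array(P); k=np.polyfit(P[:,0],P[:,1],1); print("tube yaw",np.degrees(np.arctan(k[0])),"y at .495",np.polyval(k,.495),"resid",np.abs(np.polyval(k,P[:,0])-P[:,1]).max())
yw=2*np.degrees(np.arctan2(o["tool_rot"][1],o["tool_rot"][0])); print("tool yaw",yw)
print("leg rows",[(v,(im[v,300:345].min(1)>0).sum(),im[v,300:345:3,1].tolist()) for v in (206,212,218,226,240)])
```

```text
[ 12  10  13  13 141] [330.07092199 107.85815603] [0.4938 0.184  0.06  ]
[ 11   3  14  13 139] [329.75539568 166.65467626] [0.4981 0.1309 0.06  ]
mid [0.4959526 0.1574354 0.06     ] 0.05332615088005625 yaw 94.52707812468319
h+ tri (array([0.49381488, 0.18697868, 0.03537525]), [np.float64(0.00037025177401645037), np.float64(0.0003702517740163404)]) h- (array([0.49765595, 0.13050141, 0.05894196]), [np.float64(0.0006843242124977329), np.float64(0.0006843242124977925)])
200 123 153 [0.3826 0.1512 0.079 ] 0.0274
240 123 154 [0.4189 0.1519 0.079 ] 0.0278
400 121 155 [0.5552 0.1634 0.079 ] 0.0303
440 126 157 [0.5914 0.1651 0.079 ] 0.0283
tube yaw 4.708624533096022 y at .495 0.15894746512079955 resid 0.009172946972588886
tool yaw 94.6601610755393
leg rows [(206, np.int64(45), [134, 134, 132, 128, 128, 127, 130, 134, 133, 130, 131, 129, 129, 129, 130]), (212, np.int64(45), [107, 108, 107, 110, 109, 104, 112, 135, 153, 142, 113, 110, 113, 114, 113]), (218, np.int64(45), [107, 111, 132, 110, 109, 101, 115, 136, 152, 162, 131, 111, 136, 161, 159]), (226, np.int64(45), [168, 162, 164, 166, 160, 101, 117, 136, 151, 164, 164, 168, 170, 175, 172]), (240, np.int64(45), [165, 164, 164, 166, 110, 122, 143, 161, 168, 185, 160, 159, 162, 159, 161])]
```

Emit:
jog_arm(motion=[0.6, 0.06, 0, 0, 0, 0, 1, 0.6, 0.06, 0, 0, 0, 0, 1, 0.5, 0.06, 0, 0, 0, 0, 1, 0.24, 0, 0, 0, 0, 0, 1, 0, 0, 0.2, 0, 0, 0, 1, 0, 0, 0.4, 0, 0, 0, 1, 0, 0, 0.4, 0, 0, 0, 1, 0, 0, 0.4, 0, 0, 0, 1, 0, 0, 0.25, 0, 0, 0, 1, 0, 0, 0, 0, 0, 0, 1, 0, 0, 0, 0, 0, 0, 1])

```text
time: 10.88
position: [0.496, 0.1576, 0.1787]
tool_rot: [0.677, 0.736, 0.0, 0.0]
ft_force: [0.8, 0.6, -2.9]
grip_width: 0.0137
grip_force: 39.9
```

Run:
```python
from h import *
o=robot.get_obs(); print(o["position"],o["tool_rot"],o["ft_force"],o["time"])
w=robot.camera("wrist"); t=robot.camera("top"); s=robot.camera("side")
for n,i in(("w3",w),("t3",t),("s3",s)): cv2.imwrite(f"pics/{n}.png",i)
a=cv2.resize(w[100:260,250:400],(562,600),interpolation=cv2.INTER_CUBIC)
b=cv2.resize(s[205:275,225:325],(235,165),interpolation=cv2.INTER_CUBIC)
c=cv2.resize(t[240:320,200:275],(235,250),interpolation=cv2.INTER_CUBIC)
im=np.zeros((600,800,3),np.uint8); im[:,:562]=a; im[:165,565:]=b; im[200:450,565:]=c; cv2.imwrite("pics/c3.png",im)
```

```text
[0.49601437 0.15757071 0.17869922] [6.77466620e-01 7.35553385e-01 3.00528648e-04 3.25679727e-04] [ 0.75622698  0.57602417 -2.85431424] 10.875
```

View pics/c3.png

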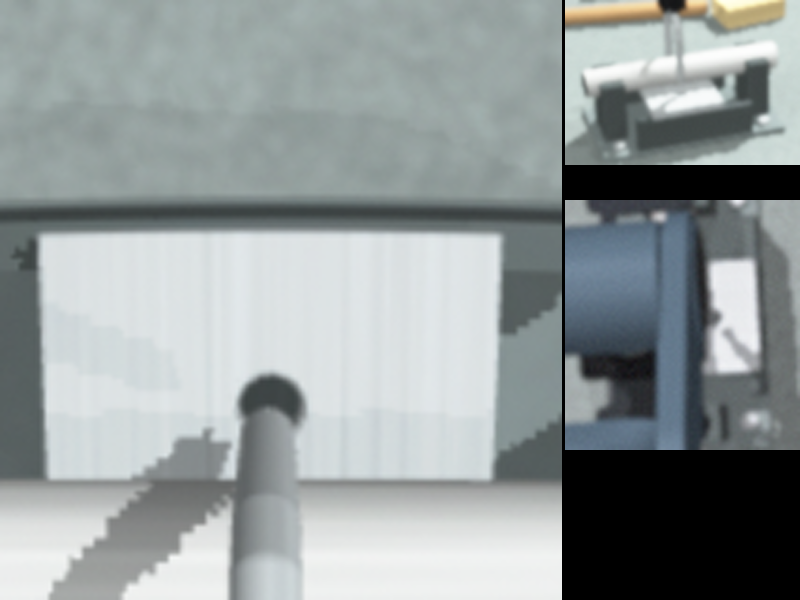

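The leg sits over the left hole: hole centre in the crop at about (271,405), leg tip axis at about (270,412). The tube is straddled. I go down gently in small steps.

Emit:
jog_arm(motion=[0, 0, 0.15, 0, 0, 0, 1, 0, 0, 0.15, 0, 0, 0, 1, 0, 0, 0.08, 0, 0, 0, 1, 0, 0, 0.06, 0, 0, 0, 1, 0, 0, 0.06, 0, 0, 0, 1, 0, 0, 0, 0, 0, 0, 1])

```text
time: 11.78
position: [0.4955, 0.1577, 0.1582]
tool_rot: [0.677, 0.736, -0.0, -0.0]
ft_force: [0.7, 0.2, -2.1]
grip_width: 0.0137
grip_force: 39.9
```

Run:
```python
from h import *
im=cv2.imread("pics/w3.png"); o=dict(position=np.array([0.49601437,0.15757071,0.17869922]),tool_rot=[.6774666,.73555338,.0003,.0003])
p=onz("wrist",322.4,208,.06,o); T=Ro.from_quat(o["tool_rot"]).as_matrix(); print(p,T.T@(p-o["position"]))
o=robot.get_obs(); print(o["position"],o["ft_force"],o["moment"])
```

```text
[0.49434623 0.18434296 0.06      ] [0.02682297 0.00043426 0.1186987 ]
[0.49550086 0.15773864 0.15817619] [ 0.67790146  0.22357499 -2.11188223] [-0.05370003 -0.0962276  -0.00282117]
```

Emit:
jog_arm(motion=[0, 0, 0.06, 0, 0, 0, 1, 0, 0, 0.06, 0, 0, 0, 1, 0, 0, 0.06, 0, 0, 0, 1, 0, 0, 0.06, 0, 0, 0, 1, 0, 0, 0, 0, 0, 0, 1], grip_force=55)

```text
time: 12.4
position: [0.4954, 0.1577, 0.1485]
tool_rot: [0.677, 0.736, -0.0, -0.0]
ft_force: [-1.0, 0.3, -2.8]
grip_width: 0.0139
grip_force: 54.9
```

In the holes (tips at about 46 mm, no force). Next, down to the ejector.

Emit:
jog_arm(motion=[0, 0, 0.08, 0, 0, 0, 1, 0, 0, 0.08, 0, 0, 0, 1, 0, 0, 0.08, 0, 0, 0, 1, 0, 0, 0.06, 0, 0, 0, 1, 0, 0, 0.06, 0, 0, 0, 1, 0, 0, 0.05, 0, 0, 0, 1, 0, 0, 0, 0, 0, 0, 1])

```text
time: 13.28
position: [0.4958, 0.1578, 0.1331]
tool_rot: [0.677, 0.736, 0.0, 0.0]
ft_force: [-0.8, 0.6, 4.5]
grip_width: 0.0133
grip_force: 55.0
```

Emit:
jog_arm(motion=[0, 0, 0.06, 0, 0, 0, 1, 0, 0, 0.06, 0, 0, 0, 1, 0, 0, 0.06, 0, 0, 0, 1, 0, 0, 0.06, 0, 0, 0, 1, 0, 0, 0.05, 0, 0, 0, 1, 0, 0, 0.05, 0, 0, 0, 1, 0, 0, 0, 0, 0, 0, 1])

```text
time: 14.15
position: [0.4958, 0.1578, 0.1196]
tool_rot: [0.677, 0.736, 0.0, 0.0]
ft_force: [-1.6, 0.4, 5.2]
grip_width: 0.0136
grip_force: 55.0
```

Emit:
jog_arm(motion=[0, 0, 0.04, 0, 0, 0, 1, 0, 0, 0.04, 0, 0, 0, 1, 0, 0, 0.03, 0, 0, 0, 1, 0, 0, 0, 0, 0, 0, 1])

```text
time: 14.65
position: [0.4958, 0.1578, 0.1153]
tool_rot: [0.677, 0.736, 0.0, 0.0]
ft_force: [-2.2, -1.1, 6.0]
grip_width: 0.0135
grip_force: 55.0
```

Emit:
jog_arm(motion=[0, 0, 0.025, 0, 0, 0, 1, 0, 0, 0.025, 0, 0, 0, 1, 0, 0, 0, 0, 0, 0, 1])

```text
time: 15.02
position: [0.4959, 0.1578, 0.1149]
tool_rot: [0.677, 0.736, 0.001, 0.001]
ft_force: [-4.4, -1.0, 18.1]
grip_width: 0.0137
grip_force: 55.0
```

Emit:
jog_arm(motion=[0, 0, 0.02, 0, 0, 0, 1, 0, 0, 0, 0, 0, 0, 1])

```text
time: 15.28
position: [0.4959, 0.1578, 0.1149]
tool_rot: [0.677, 0.736, 0.001, 0.001]
ft_force: [-5.4, -1.3, 24.0]
grip_width: 0.0136
grip_force: 55.0
```

Emit:
jog_arm(motion=[0, 0, -0.05, 0, 0, 0, 1, 0, 0, 0, 0, 0, 0, 0, 0, 0, 0, 0, 0, 0, -0.2, 0, 0, 0, 0, 0, 0, -0.2, 0, 0, 0, 0, 0, 0, -0.2, 0, 0, 0, 0, 0, 0, -0.2, 0, 0, -0.3, 0, 0, 0, -0.2, 0, 0, -0.6, 0, 0, 0, -0.2, 0, 0, -1, 0, 0, 0, -0.2, 0, 0, -1, 0, 0, 0, -0.2, -1, 0, 0, 0, 0, 0, -0.2, -1, 0, 0, 0, 0, 0, -0.2])

```text
time: 16.77
position: [0.5026, 0.0775, 0.2313]
tool_rot: [0.677, 0.736, 0.001, 0.001]
ft_force: [-0.5, -0.7, -1.5]
grip_width: 0.0523
grip_force: 0.0
```

Emit:
jog_arm(motion=[-1, 0, 0, 0, 0, 0, -0.2, -0.5, 0, 0, 0, 0, 0, -0.2, 0, 0, 0, 0, 0, 0, -0.2, 0, 0, 0, 0, 0, 0, -0.2])

```text
time: 17.27
position: [0.5069, 0.0189, 0.2299]
tool_rot: [0.677, 0.736, 0.0, -0.0]
ft_force: [0.0, 1.5, -0.7]
grip_width: 0.0523
grip_force: 0.0
```

Run:
```python
from h import *
o=robot.get_obs(); print(o["position"],o["ft_force"],o["grip_width"],o["time"])
w=robot.camera("wrist"); s=robot.camera("side")
cv2.imwrite("pics/w4.png",w);cv2.imwrite("pics/s4.png",s)
a=w[20:320,140:540]; b=cv2.resize(s[190:340,220:370],(400,400),interpolation=cv2.INTER_CUBIC)
im=np.zeros((400,800,3),np.uint8); im[:300,:400]=a; im[:,400:]=b; cv2.imwrite("pics/c4.png",im)
```

```text
[0.50685492 0.01888104 0.22990142] [ 0.01785738  1.45967285 -0.74410248] 0.05231501781015083 17.275
```

View pics/c4.png

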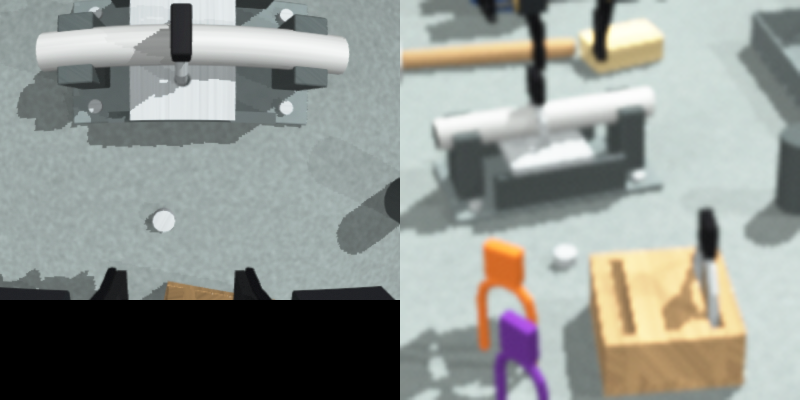

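The clamp stands on the tube, with its block at crop (181,32) and its leg in the hole at (182,80). The wide clamp is still in the rack, and the gripper is clear of everything. It stopped hard at the home height: TCP 114.9 mm, so tips at about 13 mm.

```bash
python3 -c "
from rig import robot
print(robot.hand_in())"
```

```text
the job is handed in; nothing more can be done
None
```

The narrow clamp is through both plate holes and pressed home on the tube (leg tips about 13 mm above the stand's origin, from the arm's height), with a peak push of about 24 N. I let go and handed the job in at about 17 s; the wide clamp was left in the rack.

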